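# Lay out the stripped reel parts on their matching pads

## Robot

A 6-joint arm with a two-finger parallel gripper is mounted at the origin on the work surface. World frame = base frame: x ahead of the robot, y to its left, z up, the work surface at z = 0. Lengths are in m, angles in rad, forces in N, time in s.
With the tool pointing down it reaches from about 0.25 to 0.775 m from the base axis. Payload 4 kg.
Tool frame: the origin (TCP) lies midway between the tips of the shut fingers; the grasp point (between the pads) lies robot.grip_point_offset behind it (robot.grip_point_offset is the distance from the TCP to the grasp point, in m); z points along the fingers, x is the direction in which the jaws open and shut, and the axes are right-handed (so a half turn about z gives the same grasp; the last joint's range is limited). The gripper opens to 94 mm and grips with 3 to 60 N. Pads are 16 mm wide; open, the fingers measure 119 mm over their backs; the gripper's body (75 mm by 177 mm) begins 78 mm behind the grasp point.
Start: joints at [-1.303, 0.087, 1.371, -0, 1.684, -0.103], TCP at [0.199, -0.513, 0.206] pointing down, gripper open.
Joint ranges: [-3.1, 3.1], [-0.76, 2.03], [0.27, 2.55], [-1.08, 4.22], [0.17, 2.65], [-2.57, 2.57]. Speed limits (rad/s): [2.79, 2.79, 3.14, 3.14, 3.14, 3.14].

## Interface

Orientations are given as [roll, pitch, yaw] about the fixed x, y, z axes, in that order (R = Rz(yaw) Ry(pitch) Rx(roll)).
In Python, from bench import robot, optics, finder gives the robot as it stands. The module is installed in compiled form; this text tells all that it offers.
- The arm moves only by the tool arm_command, never from a script. Its argument "plan" is a list of rows, each a list of 5 numbers: the opening, from 0 (shut) to 1 (fully open), then the shift along the world's x, y, z in m, then the turn about the world's z in degrees. A call has 1 to 10 rows; each row is the pose to reach, as a shift and turn from the pose commanded when the call began; what a row does not reach only later rows make up. A row lasts 1/8 s, in which the tool goes at most 62.5 mm and 10.7 degrees, less where a joint would pass 70% of its speed; a pose out of reach is approached as far as the arm can. A call with a gripper value outside its range is refused whole. The fingers move at their own pace and stop on an object; the grip force is fixed at half the most. Time passes only in rows, so rows that repeat a pose let the fingers close. It gives the time, the measured TCP pose, the force and the opening at its end, in the units of the state.
- robot.get_obs(): the state, without advancing time (a new reading comes with each control period).
- optics.snapshot(name): name is "scene" or "top" or "wrist"; returns a dict with "image" (384x512x3 uint8, red, green, blue), "fx", "fy", "cx", "cy" (pixels), "position" and "rotation" of the camera in the world; the wrist camera has in their place "hand_eye" (4x4, takes a point from camera to tool coordinates, whose origin is the TCP and whose axes are the tool frame's). Camera axes: x right, y down, z forward; pixel columns grow to the right and rows downward; lengths in m; the calibration is good to about 2 mm. A picture is of the moment at which its call begins: read the wrist's pose just before it. There is no depth.
- robot.close_job(): hands the job in, once; it reports no verdict.
Trained networks look in the newest picture that a camera, given by its name, has taken for a name from the list of things; names that differ only in an ending like _2 or _b are one class to them, and where a whole thing is asked for, a point or a joint stands for the part that bears it (a point fixed in the world has none). Each returns a list of dicts, best first, with "p" (0 to 1); they miss things now and then, are a little off and sometimes report something else, mostly with a low value. They report only what shows in the picture. A call takes as long as a camera call. They do not tell look-alikes from the thing itself.
- finder.masks_of(label, camera): "pixels" (384x512 bool, what is visible of it) and "extent" ([left, top, right, bottom] in pixels, round what is visible of it).
The state is a dict: "time": time; "joint_positions": joint angles; "qvel": joint speeds; "joint_torque": joint torques, N m; "tool_pos": TCP position; "ee_rot": TCP orientation; "wrist_force": force on the tool from outside, world axes, zero at the start; "wrist_torque": the same for the moment, N m; "width": finger opening in m.
Only numpy, scipy, OpenCV 4.12 (cv2) and the standard library are available. Lean on these libraries where they do the work, as an engineer would, in place of code of your own. Each camera call takes 0.05 s, during which the arm holds its last target.

## Task

The reel has been stripped for service: put each of its four loose parts (white roller, black crank arm, brass gear housing, grey rubber cap) on the blue pad that bears its silhouette, right way up and centred over the silhouette, with the crank arm and the housing lined up with theirs, either end first. Do not turn the reel on its turntable, and leave the oil bottle standing where it is.

Things in the scene. Friction and masses are not known exactly. Their poses are not given: they have to be found in the camera images.
- roller: White ceramic line roller standing on end: a round spool 26 mm in diameter, 22 mm tall, waisted to 21 mm halfway up, with a dark bore mark on top. Can be gripped across its diameter at any yaw. Origin: centre of its underside; z up along its axis. 20 to 45 g.
- crank: Black anodised crank arm lying flat on the cart: a straight bar 14 mm wide and 10 mm thick with an identical 24 mm round eye at each end, 96 mm long over all (eye centres 36 mm either side of the middle); the two ends are alike. Origin: centre of its underside, midway along; x along its length, y across the 14 mm width (grip here), z up. 40 to 85 g.
- housing: Brass gear housing: a block 50 mm (x) by 44 mm (y) by 24 mm tall, with a round boss on top (30 mm diameter, to 34 mm height over all, dark bore mark) and a low 8 mm thick rounded lug at each x end (76 mm over the lugs). The two ends are alike. Grip the block across its 44 mm y width. Origin: centre of its underside; z up. 125 to 255 g.
- cap: Mid-grey rubber cap, rigid: a round button 40 mm in diameter, 18 mm tall, bevelled at the top edge (straight side to 13 mm). Can be gripped across its diameter at any yaw. Origin: centre of its underside; z up. 17 to 35 g.
- pad_roller: Fixed flat blue pad, 110 x 70 mm, 4 mm thick (top face 4 mm above the cart top), with a flat silhouette centred on it and no rim: a small white disc 26 mm in diameter (the roller). Origin: centre of its underside; x along its 110 mm side, z up. It may be in any of four places in the far row and slightly turned.
- pad_crank: Fixed flat blue pad, 110 x 70 mm, 4 mm thick (top face 4 mm above the cart top), with a flat silhouette centred on it and no rim: a black bar with round ends 96 mm long along x, 14 mm wide, eyes 24 mm (the crank arm). Origin: centre of its underside; x along its 110 mm side, z up. It may be in any of four places in the far row and slightly turned.
- pad_housing: Fixed flat blue pad, 110 x 70 mm, 4 mm thick (top face 4 mm above the cart top), with a flat silhouette centred on it and no rim: a brass-yellow rectangle 50 mm along x by 44 mm with a rounded lug at each x end (the gear housing). Origin: centre of its underside; x along its 110 mm side, z up. It may be in any of four places in the far row and slightly turned.
- pad_cap: Fixed flat blue pad, 110 x 70 mm, 4 mm thick (top face 4 mm above the cart top), with a flat silhouette centred on it and no rim: a grey disc 40 mm in diameter (the rubber cap). Origin: centre of its underside; x along its 110 mm side, z up. It may be in any of four places in the far row and slightly turned.
- reel_nose (a point): Bystander: front end of the spool of the silver reel body, 64 mm above the cart. The reel is clamped on a freely rotating steel turntable (140 mm in diameter, fixed to the cart at one side of the parts); the whole stands 127 mm tall. This point lies 60 mm from the turntable axis, along the point's -x direction from here to the axis; any touch spins it.
- oil_bottle: Bystander: loose yellow oil bottle with red cap, 42 mm in diameter, 115 mm tall, standing at the other side of the parts from the turntable. Origin: centre of its underside.
Not all that is in view belongs to the job. Several things have the shape of the crank; the one meant has the colours described above.

How it is judged:
At the end, for the whole second after the job is handed in: Each of the four parts rests, still and right way up (within 0.15 rad), on the pad with its own silhouette, its centre within 12 mm of the pad's centre; the crank arm and housing lie along their silhouettes within 0.2 rad, either way round (horizontal distance between roller and pad_roller below 0.012 m and z of roller in the frame of pad_roller between 0.002 and 0.007 m and angle between each of roller, crank, housing, cap's own z axis and vertical below 0.15 rad and linear speed of each of roller, crank, housing, cap below 0.02 m/s and angular speed of each of roller, crank, housing, cap below 0.2 rad/s and horizontal distance between crank and pad_crank below 0.012 m and z of crank in the frame of pad_crank between 0.002 and 0.007 m and angle between the x axis of crank and the x axis of pad_crank, either way round below 0.2 rad and horizontal distance between housing and pad_housing below 0.012 m and z of housing in the frame of pad_housing between 0.002 and 0.007 m and angle between the x axis of housing and the x axis of pad_housing, either way round below 0.2 rad and horizontal distance between cap and pad_cap below 0.012 m and z of cap in the frame of pad_cap between 0.002 and 0.007 m); the robot touches nothing.
It fails at once if the reel is turned: its nose moves more than 20 mm (distance of reel_nose from where it was at the start of the episode above 0.02 m).
It fails at once if the oil bottle is moved more than 20 mm or tipped (distance of oil_bottle from where it was at the start of the episode above 0.02 m or angle between oil_bottle's own z axis and vertical above 0.3 rad).
It also fails if it takes over 93 s, if anything falls off the work surface, if the arm or the gripper's body presses on something with over 40 N, if the wrist force passes 120 N, or if a joint passes its speed limit or range.

## Working session

There is one attempt and no reset: what is moved stays moved. The work goes in short steps, Python scripts to look and compute and a tool call to move; the robot and the scene stay as the last step left them, time stands still between calls to the robot, and variables do not carry over. Pictures are saved under pics/ and viewed, and the job is handed in when it is done.

Besides the shell and the picture viewer there is one more tool, called after "Request:" as name([rows], argument=value, ...), one row to a line, values as JSON. arm_command: Moves the arm, as the interface text tells. Its arguments: {"type":"object","properties":{"plan":{"type":"array","items":{"type":"array","items":{"type":"number"}}}},"required":["plan"]}

```bash
mkdir -p pics; ls; python3 - <<'E'
from bench import robot, optics, finder
import cv2
o=robot.get_obs();print({k:(v if not hasattr(v,'round') else v) for k,v in o.items()}, robot.grip_point_offset)
for n in("top","scene"):
    s=optics.snapshot(n);cv2.imwrite(f"pics/{n}0.png",cv2.resize(s["image"][:,:,::-1],(800,600)))
    print(n,s["fx"],s["cx"],s["cy"],s["position"],s["rotation"])
E
```

```text
pics
{'time': 0.0, 'joint_positions': array([-1.30311365e+00,  8.79399476e-02,  1.37221539e+00, -2.16250927e-05,
        1.68358597e+00, -1.03103763e-01]), 'qvel': array([ 1.22942095e-03, -1.53191069e-03,  9.01260291e-05,  9.95565813e-04,
        7.18061362e-04, -2.55146764e-03]), 'joint_torque': array([ 8.89715557e-04, -3.40187466e+01, -3.02426648e+01,  7.18889432e-02,
        3.30461701e-02, -1.65620158e-04]), 'tool_pos': array([ 0.19913634, -0.51211065,  0.20433211]), 'ee_rot': array([-3.14139289e+00,  2.13945090e-03, -1.20001209e+00]), 'wrist_force': array([-0.15786433,  0.50144589,  0.63087779]), 'wrist_torque': array([-0.0005775 , -0.00863077,  0.01088796]), 'width': 0.09398145666384773} 0.0188
top 435.2028561147072 260.39010662323005 196.80687906927886 [ 0.33093671 -0.01064827  1.29081756] [-3.01134967 -0.00693733 -1.55257391]
scene 355.20269609391374 251.90214232148347 192.64863798960613 [ 1.29493654 -0.21614379  0.85775857] [-2.32692721 -0.01307496  1.3414854 ]
```

View pics/top0.png

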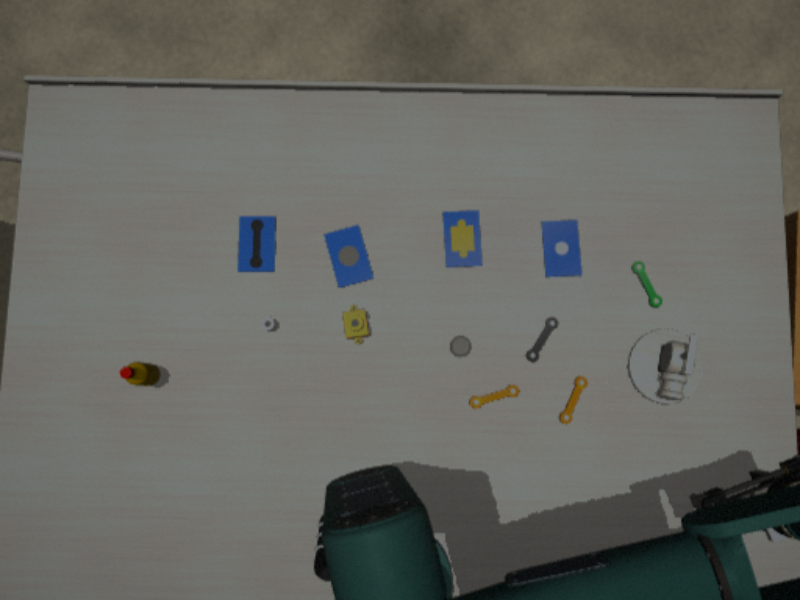

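View pics/scene0.png

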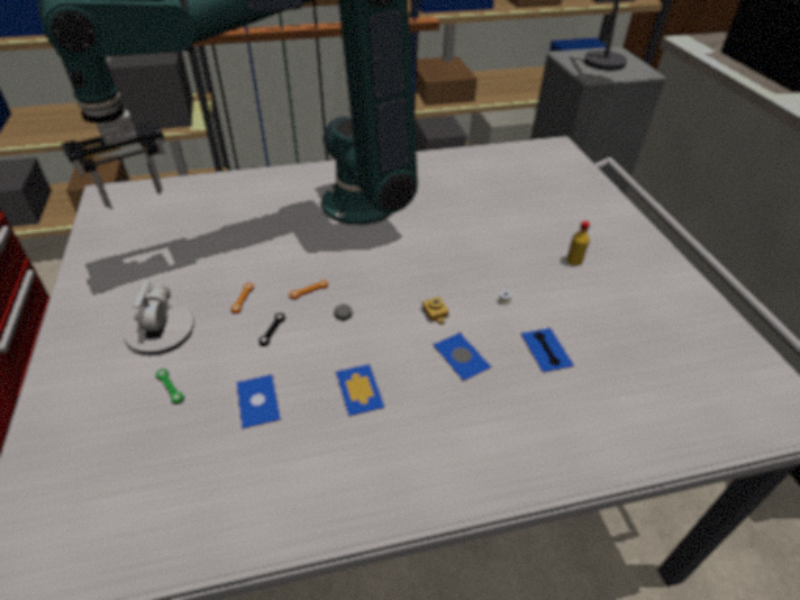

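The top view shows the pads from left to right as crank (257,243), cap (348,256), housing (462,238) and roller (561,248). The parts are the roller (270,324), housing (356,324), cap (460,345) and black crank (542,339). The reel is at (672,368) and the bottle at (140,373). The orange and green bars are decoys.

```bash
cat > h.py <<'E'
import numpy as np,cv2
from scipy.spatial.transform import Rotation as R
from bench import robot,optics,finder
def cam(n):
    o=robot.get_obs(); s=optics.snapshot(n)
    if n=="wrist":
        T=np.eye(4);T[:3,:3]=R.from_euler('xyz',o['ee_rot']).as_matrix();T[:3,3]=o['tool_pos']
        W=T@np.array(s['hand_eye'])
    else:
        W=np.eye(4);W[:3,:3]=R.from_euler('xyz',s['rotation']).as_matrix() if np.ndim(s['rotation'])==1 else s['rotation'];W[:3,3]=s['position']
    s['W']=W;return s
def ray(s,uv,z):
    uv=np.atleast_2d(uv).astype(float)
    d=np.c_[(uv[:,0]-s['cx'])/s['fx'],(uv[:,1]-s['cy'])/s['fy'],np.ones(len(uv))]@s['W'][:3,:3].T
    p=s['W'][:3,3];t=(z-p[2])/d[:,2];return p+d*t[:,None]
def find(s,n,label,z):
    out=[]
    for m in finder.masks_of(label,n):
        v,u=np.nonzero(m['pixels'])
        if len(u)<5: continue
        P=ray(s,np.c_[u,v],z)[:,:2]
        hull=cv2.minAreaRect(P.astype(np.float32)*1000)
        (c,sz,a)=hull; a=a if sz[0]>=sz[1] else a+90
        w,V=np.linalg.eigh(np.cov(P.T));pa=np.degrees(np.arctan2(V[1,1],V[0,1]))
        col=s['image'][m['pixels']].mean(0).round()
        out.append((round(m['p'],2),P.mean(0).round(4),np.round(c),np.round(sz),round((a+90)%180-90,1),'pca',round((pa+90)%180-90,1),np.round(m['extent']),col))
    return out
Z=dict(roller=.015,crank=.01,housing=.02,cap=.013,pad_roller=.004,pad_crank=.004,pad_housing=.004,pad_cap=.004,oil_bottle=.05,reel_nose=.06)
E
python3 - <<'E'
from h import *
for n in("top","scene"):
    s=cam(n)
    for l,z in Z.items():
        for r in find(s,n,l,z): print(n,l,*r)
s=cam("wrist");print(s["hand_eye"],s["fx"])
E
```

```text
top roller 0.62 [0.4634 0.2442] [463. 245.] [18. 21.] -88.9 pca 70.7 [168. 206. 178. 207.] [101. 103. 105.]
top roller 0.61 [ 0.3984 -0.5044] [ 398. -504.] [135. 142.] -89.0 pca -60.1 [402. 213. 451. 259.] [104. 106. 103.]
top crank 0.74 [ 0.5555 -0.4732] [ 555. -473.] [93. 26.] 26.3 pca 26.3 [403. 164. 426. 193.] [55. 98. 60.]
top crank 0.68 [ 0.3313 -0.3293] [ 333. -329.] [24. 95.] -24.2 pca -25.2 [357. 239. 376. 272.] [115.  86.  31.]
top crank 0.64 [ 0.4442 -0.2715] [ 445. -272.] [15. 87.] -32.2 pca -31.8 [336. 204. 357. 234.] [61. 62. 61.]
top crank 0.64 [ 0.336  -0.1812] [ 336. -182.] [22. 94.] -72.3 pca -72.2 [297. 246. 334. 259.] [118.  92.  39.]
top housing 0.85 [0.4679 0.0813] [467.  83.] [68. 44.] 1.5 pca 8.9 [218. 194. 236. 218.] [111. 106.  51.]
top cap 0.49 [ 0.4286 -0.1174] [ 429. -118.] [29. 32.] -88.9 pca -68.5 [290. 218. 300. 225.] [88. 87. 82.]
top cap 0.4 [0.4637 0.2445] [463. 245.] [24. 27.] -88.9 pca 68.7 [166. 204. 181. 209.] [100. 102. 102.]
top pad_roller 0.7 [ 0.6225 -0.3118] [ 622. -312.] [108.  72.] 1.1 pca 4.0 [347. 141. 372. 179.] [ 51.  75. 122.]
top pa
[... 1607 characters left out ...]
] [114.  72.] 18.1 pca 18.9 [279. 211. 314. 242.] [ 54.  82. 140.]
scene oil_bottle 0.59 [0.3654 0.4645] [354. 472.] [ 41. 194.] -35.9 pca -35.8 [359. 141. 377. 170.] [99. 78. 41.]
scene oil_bottle 0.45 [0.5015 0.2231] [501. 223.] [23. 42.] -21.8 pca -32.5 [320. 188. 328. 197.] [127. 125. 123.]
scene reel_nose 0.88 [ 0.424  -0.4932] [ 410. -485.] [130. 212.] -7.3 pca 11.3 [ 81. 179. 121. 228.] [131. 127. 124.]
[[ 9.99999594e-01  8.00048611e-04  4.15039154e-04 -4.26212822e-04]
 [-8.83197955e-04  9.61658115e-01  2.74249687e-01 -8.15579524e-02]
 [-1.79712690e-04 -2.74249942e-01  9.61658431e-01 -1.78855354e-01]
 [ 0.00000000e+00  0.00000000e+00  0.00000000e+00  1.00000000e+00]] 286.4471516006248
```

Request:
arm_command([
  [0.5,0.0,0.05,0,-10],
  [0.5,0.03,0.1,0,-20],
  [0.5,0.07,0.15,0,-30],
  [0.5,0.12,0.19,0,-40],
  [0.5,0.17,0.22,0,-50],
  [0.5,0.22,0.24,-0.04,-53],
  [0.5,0.245,0.241,-0.066,-53],
  [0.5,0.245,0.241,-0.066,-53],
  [0.5,0.245,0.241,-0.066,-53],
])

```text
time: 2.38
tool_pos: [0.444, -0.2719, 0.1399]
ee_rot: [3.142, -0.001, -2.125]
wrist_force: [0.4, 0.3, 0.7]
width: 0.0472
```

```bash
cat >> h.py <<'E'
def look(label,name):
    s=cam("wrist");cv2.imwrite(f"pics/{name}.png",s["image"][:,:,::-1])
    o=robot.get_obs();print(o['time'],o['tool_pos'].round(4),np.degrees(o['ee_rot']).round(2),o['width'].round(4),o['wrist_force'].round(1))
    for l in label.split():
        for r in find(s,"wrist",l,Z[l]): print(l,*r)
E
python3 -c "
from h import *
look('crank','w1')"
```

```text
Traceback (most recent call last):
  File "h.py", line 31, in look
    o=robot.get_obs();print(o['time'],o['tool_pos'].round(4),np.degrees(o['ee_rot']).round(2),o['width'].round(4),o['wrist_force'].round(1))
                                                                                              ^^^^^^^^^^^^^^^^
AttributeError: 'float' object has no attribute 'round'
```

View pics/w1.png

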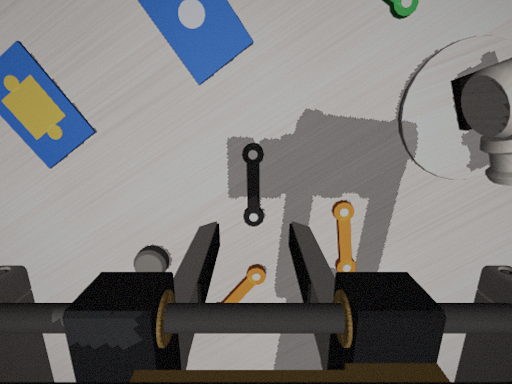

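The wrist view shows the black crank upright at (254,184) between the fingers, with the housing pad (33,105), roller pad (191,14) and cap (151,262) also in view.

```bash
sed -i "s/o\['width'\].round(4)/round(float(o['width']),4)/" h.py
python3 -c "
from h import *
look('crank pad_roller pad_housing cap reel_nose','w2')"
```

```text
2.475 [ 0.4441 -0.2727  0.1413] [-1.7984e+02 -4.0000e-02 -1.2183e+02] 0.0469 [0.1 0.3 0.5]
crank 0.92 [ 0.4473 -0.2708] [ 446. -270.] [22. 94.] -31.4 pca -31.4 [244. 142. 263. 228.] [45. 44. 44.]
crank 0.89 [ 0.3446 -0.1973] [ 342. -194.] [25. 70.] -68.2 pca -73.3 [221. 267. 263. 304.] [154. 111.  59.]
crank 0.78 [ 0.3384 -0.3281] [ 337. -328.] [26. 94.] -23.7 pca -23.2 [329. 200. 353. 276.] [159. 122.  71.]
crank 0.71 [ 0.5216 -0.4813] [ 522. -478.] [35. 16.] 58.3 pca 53.4 [380.   0. 415.  20.] [ 67. 115.  75.]
pad_roller 0.77 [ 0.6056 -0.3065] [ 615. -310.] [96. 71.] 3.8 pca 36.5 [137.   0. 253.  86.] [ 71. 110. 168.]
pad_housing 0.72 [ 0.6353 -0.1216] [ 638. -119.] [109.  73.] 4.4 pca -9.0 [  2.  40.  93. 168.] [ 92. 113. 127.]
cap 0.77 [ 0.4331 -0.1201] [ 435. -120.] [42. 34.] 58.2 pca 78.4 [132. 247. 166. 276.] [89. 86. 83.]
reel_nose 0.88 [ 0.417  -0.4673] [ 410. -458.] [ 98. 135.] -18.0 pca -8.2 [397.  37. 512. 185.] [130. 128. 125.]
```

Request:
arm_command([
  [0.5,0.002,0.001,-0.05,0],
  [0.5,0.002,0.001,-0.1,0],
  [0.5,0.002,0.001,-0.13,0],
  [0.5,0.002,0.001,-0.136,0],
  [0.5,0.002,0.001,-0.136,0],
  [0,0.002,0.001,-0.136,0],
  [0,0.002,0.001,-0.136,0],
  [0,0.002,0.001,-0.136,0],
  [0,0.002,0.001,-0.136,0],
  [0,0.002,0.001,-0.136,0],
])

```text
time: 3.98
tool_pos: [0.4465, -0.2709, 0.004]
ee_rot: [-3.141, -0.0, -2.125]
wrist_force: [-0.6, 0.3, 2.1]
width: 0.0135
```

Request:
arm_command([
  [0,0,0,0.05,0],
  [0,0,0.01,0.1,0],
  [0,0.02,0.07,0.12,8],
  [0,0.04,0.13,0.12,16],
  [0,0.06,0.19,0.12,24],
  [0,0.08,0.25,0.12,32],
  [0,0.1,0.305,0.12,32],
  [0,0.12,0.36,0.12,32],
  [0,0.13,0.42,0.12,32],
  [0,0.14,0.47,0.12,32],
])

```text
time: 5.22
tool_pos: [0.5861, 0.2018, 0.1228]
ee_rot: [3.141, -0.0, -1.565]
wrist_force: [0.3, -0.9, -0.6]
width: 0.0136
```

Request:
arm_command([
  [0,0.02,0.05,0,0],
  [0,0.034,0.076,0,0],
  [0,0.034,0.076,0,0],
  [0,0.034,0.076,0,0],
])

```text
time: 5.72
tool_pos: [0.6198, 0.2745, 0.1228]
ee_rot: [3.14, -0.001, -1.567]
wrist_force: [0.2, -0.7, -0.2]
width: 0.0135
```

```bash
python3 -c "
from h import *
look('crank pad_crank roller','w3')"
```

```text
5.775 [0.6199 0.2741 0.1232] [ 1.7995e+02 -5.0000e-02 -8.9820e+01] 0.0133 [ 0.  -0.3 -0.5]
crank 0.82 [0.5726 0.2754] [564. 276.] [ 39. 162.] -0.8 pca 0.4 [233. 166. 271. 302.] [40. 39. 40.]
pad_crank 0.79 [0.636 0.282] [623. 280.] [109.  71.] 0.4 pca -8.4 [216. 134. 284. 235.] [ 50.  84. 136.]
```

View pics/w3.png

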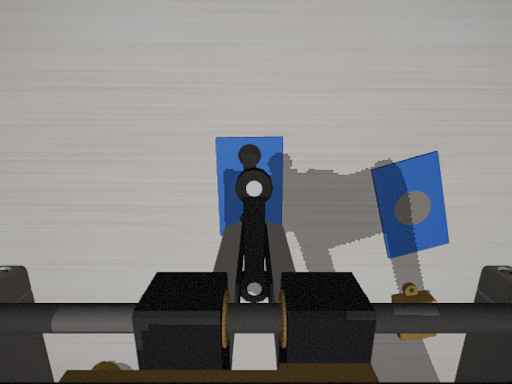

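The crank is held at (254,240), and below it the crank pad has corners at (217,138), (282,137) and (221,235), with its silhouette eye at (250,156).

```bash
python3 -c "
from h import *
s=cam('wrist')
print(ray(s,[[217,138],[283,137],[220.5,235],[250,155],[284,180]],.004).round(4))
print(ray(s,[[254,188],[254,288]],.128).round(4))
c=s['image'];g=((c[:,:,2].astype(int)-c[:,:,0])>40)
for v in (150,170,180,190,200,215):
  u=np.nonzero(g[v,200:300])[0]+200; print(v,u.min(),u.max(),ray(s,[[u.min()-.5,v],[u.max()+.5,v]],.004)[:,:2].round(4).tolist())
"
```

```text
[[0.6752 0.313  0.004 ]
 [0.6765 0.2452 0.004 ]
 [0.5671 0.3124 0.004 ]
 [0.6578 0.279  0.004 ]
 [0.6312 0.2427 0.004 ]]
[[0.6551 0.275  0.128 ]
 [0.5827 0.2747 0.128 ]]
150 216 282 [[0.6629, 0.3149], [0.6632, 0.2453]]
170 217 281 [[0.6418, 0.3146], [0.642, 0.2457]]
180 217 281 [[0.6309, 0.3149], [0.6312, 0.2453]]
190 218 281 [[0.6198, 0.3142], [0.6201, 0.245]]
200 218 281 [[0.6085, 0.3145], [0.6088, 0.2447]]
215 219 281 [[0.5911, 0.314], [0.5914, 0.2441]]
```

Request:
arm_command([
  [0,0.001,0.003,-0.05,0],
  [0,0.001,0.003,-0.09,0],
  [0,0.001,0.003,-0.11,0],
  [0,0.001,0.003,-0.115,0],
  [0,0.001,0.003,-0.115,0],
  [0,0.001,0.003,-0.115,0],
  [0.4,0.001,0.003,-0.115,0],
  [0.4,0.001,0.003,-0.115,0],
  [0.4,0.001,0.003,-0.115,0],
  [0.4,0.001,0.003,-0.06,0],
])

```text
time: 7.22
tool_pos: [0.6171, 0.2769, 0.0573]
ee_rot: [3.129, -0.005, -1.567]
wrist_force: [0.4, -0.3, 0.4]
width: 0.0377
```

Request:
arm_command([
  [0.4,0,0,0.05,0],
  [0.4,-0.05,-0.01,0.076,0],
  [0.6,-0.1,-0.02,0.076,0],
  [0.6,-0.157,-0.033,0.076,0],
  [0.6,-0.157,-0.033,0.076,0],
  [0.6,-0.157,-0.033,0.076,0],
])

```text
time: 7.98
tool_pos: [0.465, 0.2456, 0.1403]
ee_rot: [-3.139, 0.001, -1.566]
wrist_force: [-0.1, 0.3, -0.4]
width: 0.0561
```

```bash
python3 -c "
from h import *
look('crank pad_crank roller housing pad_cap','w4')"
```

```text
8.025 [0.4657 0.2457 0.1404] [-1.7987e+02  4.0000e-02 -8.9760e+01] 0.0564 [0.  0.4 0.3]
crank 0.92 [0.6097 0.2798] [610. 279.] [23. 74.] -0.8 pca 0.6 [212.   0. 234.  86.] [45. 45. 48.]
pad_crank 0.58 [0.6089 0.2796] [607. 280.] [85. 70.] 0.4 pca 4.4 [187.   0. 257.  93.] [ 56.  99. 163.]
roller 0.95 [0.4651 0.2482] [465. 249.] [30. 24.] 0.3 pca -2.8 [241. 174. 260. 204.] [135. 129. 117.]
roller 0.27 [0.3566 0.4822] [356. 484.] [45. 97.] -49.7 pca -48.7 [ 28. 248.  90. 301.] [76. 62. 23.]
housing 0.93 [0.4708 0.088 ] [472.  88.] [71. 52.] 11.3 pca 18.2 [375. 154. 428. 220.] [118.  99.  56.]
pad_cap 0.93 [0.6004 0.1034] [600. 102.] [110.  72.] 17.1 pca 20.9 [353.   2. 438. 122.] [ 58.  93. 148.]
```

View pics/w4.png

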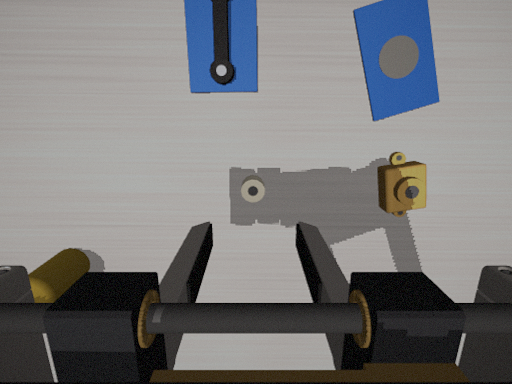

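The roller (252,190) is between the fingers. The crank sits on its silhouette, with its eye at (222,70). The housing is at (403,187).

Request:
arm_command([
  [0.6,0.001,0.001,-0.05,0],
  [0.6,0.001,0.001,-0.1,0],
  [0.6,0.001,0.001,-0.13,0],
  [0.6,0.001,0.001,-0.136,0],
  [0.6,0.001,0.001,-0.136,0],
  [0,0.001,0.001,-0.136,0],
  [0,0.001,0.001,-0.136,0],
  [0,0.001,0.001,-0.136,0],
  [0,0.001,0.001,-0.136,0],
  [0,0.001,0.001,-0.136,0],
])

```text
time: 9.52
tool_pos: [0.4657, 0.2465, 0.0042]
ee_rot: [-3.141, 0.0, -1.567]
wrist_force: [-0.4, -1.0, 3.3]
width: 0.0249
```

Request:
arm_command([
  [0,0,0,0.05,0],
  [0,0,-0.01,0.1,0],
  [0,0.02,-0.07,0.12,0],
  [0,0.04,-0.13,0.12,0],
  [0,0.06,-0.19,0.12,0],
  [0,0.08,-0.25,0.12,0],
  [0,0.1,-0.31,0.12,0],
  [0,0.12,-0.37,0.12,0],
  [0,0.14,-0.43,0.12,0],
  [0,0.15,-0.49,0.12,0],
])

```text
time: 10.78
tool_pos: [0.6145, -0.2391, 0.1227]
ee_rot: [3.141, 0.001, -1.566]
wrist_force: [0.9, 0.3, 0.3]
width: 0.0247
```

Request:
arm_command([
  [0,0.008,-0.05,-0.02,0],
  [0,0.008,-0.067,-0.05,0],
  [0,0.008,-0.067,-0.05,0],
  [0,0.008,-0.067,-0.05,0],
])

```text
time: 11.28
tool_pos: [0.6225, -0.3035, 0.0741]
ee_rot: [-3.141, 0.0, -1.566]
wrist_force: [0.5, 0.2, 0.4]
width: 0.0244
```

```bash
python3 -c "
from h import *
look('roller pad_roller','w5')"
```

```text
11.325 [ 0.623  -0.3035  0.0752] [-1.7989e+02 -4.0000e-02 -8.9680e+01] 0.0245 [-0.8  0.2 -0.2]
roller 0.7 [ 0.5881 -0.3026] [ 588. -303.] [50. 37.] 0.3 pca 3.3 [232. 219. 274. 270.] [127. 122. 110.]
pad_roller 0.72 [ 0.6419 -0.3091] [ 630. -309.] [97. 70.] 3.6 pca 28.7 [219. 140. 299. 245.] [ 58.  92. 143.]
```

View pics/w5.png

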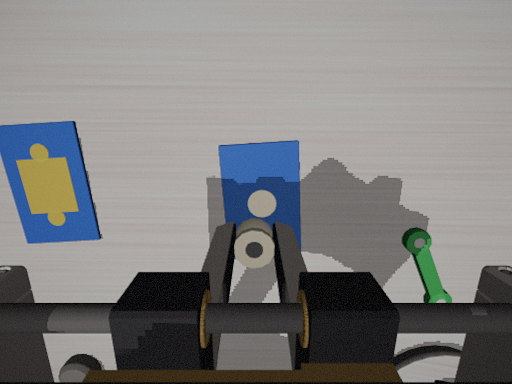

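The roller is held at (254,240), and the white silhouette disc is visible just beyond it at (262,204).

```bash
python3 -c "
from h import *
s=cam('wrist');print(robot.get_obs()['tool_pos'])
print(ray(s,[[262,204],[220,146],[299,141],[301,235]],.004).round(4))
print(ray(s,[[254.5,247]],.093).round(4))
"
```

```text
[ 0.62321022 -0.30358108  0.07570078]
[[ 0.6231 -0.3103  0.004 ]
 [ 0.6758 -0.273   0.004 ]
 [ 0.6806 -0.3415  0.004 ]
 [ 0.5924 -0.3478  0.004 ]]
[[ 0.6238 -0.303   0.093 ]]
```

Request:
arm_command([
  [0,0,-0.0075,-0.03,0],
  [0,0,-0.0075,-0.055,0],
  [0,0,-0.0075,-0.065,0],
  [0,0,-0.0075,-0.065,0],
  [0,0,-0.0075,-0.065,0],
  [0.45,0,-0.0075,-0.065,0],
  [0.45,0,-0.0075,-0.065,0],
  [0.45,0,-0.0075,-0.065,0],
  [0.45,0,-0.0075,0,0],
  [0.45,0,-0.0075,0.06,0],
])

```text
time: 12.72
tool_pos: [0.6214, -0.3115, 0.1335]
ee_rot: [3.139, 0.001, -1.567]
wrist_force: [1.3, -0.3, 0.2]
width: 0.0419
```

Request:
arm_command([
  [0.7,-0.04,0.04,0.006,0],
  [0.7,-0.08,0.08,0.006,0],
  [0.7,-0.12,0.12,0.006,0],
  [0.7,-0.16,0.16,0.006,0],
  [0.7,-0.19,0.192,0.006,0],
  [0.7,-0.19,0.192,0.006,0],
  [0.7,-0.19,0.192,0.006,0],
])

```text
time: 13.6
tool_pos: [0.4328, -0.1204, 0.14]
ee_rot: [-3.14, -0.001, -1.567]
wrist_force: [0.1, -0.3, -1.0]
width: 0.0658
```

```bash
python3 -c "
from h import *
look('cap roller pad_roller pad_housing housing','w6')"
```

```text
13.65 [ 0.4329 -0.1206  0.1399] [-1.7994e+02 -5.0000e-02 -8.9780e+01] 0.0656 [-0.5  0.1 -0.4]
cap 0.66 [ 0.4308 -0.1143] [ 431. -114.] [42. 39.] 1.0 pca -7.9 [229. 171. 268. 212.] [67. 65. 63.]
roller 0.77 [ 0.6112 -0.3068] [ 610. -309.] [ 9. 32.] -89.7 pca -85.1 [441.   1. 476.  12.] [77. 78. 78.]
pad_roller 0.68 [ 0.5923 -0.3094] [ 594. -310.] [54. 72.] -86.0 pca 88.3 [411.   0. 491.  60.] [ 42.  81. 143.]
pad_housing 0.92 [ 0.6004 -0.1188] [ 599. -119.] [36. 71.] -89.7 pca -87.9 [220.   0. 294.  43.] [ 71. 104. 146.]
```

View pics/w6.png

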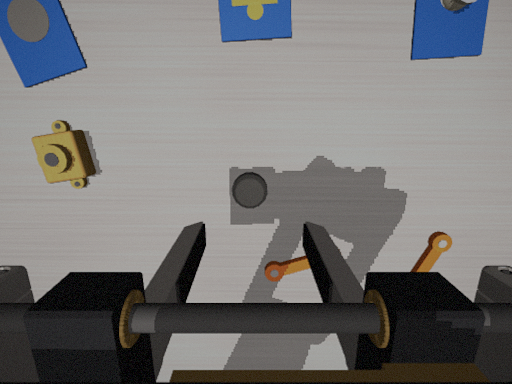

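The cap is at (250,190) in the gap between the fingers. The housing is at (62,156) and the roller shows on its pad at top right.

Request:
arm_command([
  [0.7,-0.0015,0.004,-0.05,0],
  [0.7,-0.0015,0.004,-0.1,0],
  [0.7,-0.0015,0.004,-0.13,0],
  [0.7,-0.0015,0.004,-0.136,0],
  [0.7,-0.0015,0.004,-0.136,0],
  [0,-0.0015,0.004,-0.136,0],
  [0,-0.0015,0.004,-0.136,0],
  [0,-0.0015,0.004,-0.136,0],
  [0,-0.0015,0.004,-0.136,0],
  [0,-0.0015,0.004,-0.136,0],
])

```text
time: 15.15
tool_pos: [0.4313, -0.1161, 0.0044]
ee_rot: [-3.14, -0.001, -1.566]
wrist_force: [-0.1, 0.7, 5.8]
width: 0.0388
```

Request:
arm_command([
  [0,0,0,0.05,0],
  [0,0.02,0.02,0.1,0],
  [0,0.06,0.06,0.11,0],
  [0,0.1,0.11,0.11,0],
  [0,0.14,0.16,0.11,0],
  [0,0.17,0.2,0.09,0],
  [0,0.17,0.216,0.071,0],
  [0,0.17,0.216,0.071,0],
  [0,0.17,0.216,0.071,0],
])

```text
time: 16.27
tool_pos: [0.6001, 0.0989, 0.0748]
ee_rot: [3.141, -0.001, -1.568]
wrist_force: [0.6, -0.1, -0.2]
width: 0.0389
```

```bash
python3 -c "
from h import *
look('cap pad_cap','w7')"
```

```text
16.325 [0.6006 0.0987 0.0756] [-1.7993e+02 -3.0000e-02 -8.9850e+01] 0.0388 [ 0.  -0.3 -0.4]
pad_cap 0.65 [0.6208 0.1059] [611. 105.] [87. 71.] 17.1 pca 59.3 [197. 136. 296. 231.] [ 56.  87. 136.]
```

View pics/w7.png

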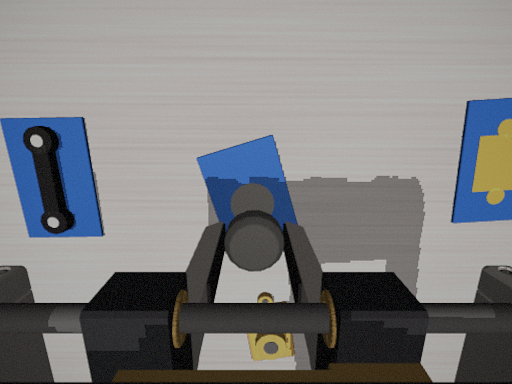

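The cap is held at (254,240). The pad behind it has corners at (198,158) and (272,136), and its grey disc spans about u=230 to 274 with its top at v=184.

```bash
python3 -c "
from h import *
s=cam('wrist');print(robot.get_obs()['tool_pos'])
P=ray(s,[[197.5,158],[272,136],[252,184],[230,206],[274,206],[298,234]],.004)[:,:2];print(P.round(4))
d=P[1]-P[0];n=np.array([d[1],-d[0]])/np.linalg.norm(d);print(np.linalg.norm(d),n,(P[0]+P[1])/2+.055*n)
i=s['image'][176:236,190:310];cv2.imwrite('pics/w7z.png',cv2.resize(i[:,:,::-1],None,fx=6,fy=6,interpolation=cv2.INTER_CUBIC))
"
```

```text
[0.6010407  0.09893325 0.07596042]
[[0.643  0.1493]
 [0.6622 0.0842]
 [0.6196 0.1013]
 [0.5986 0.1216]
 [0.5987 0.081 ]
 [0.5708 0.0576]]
0.06796468034731232 [-0.95900208 -0.28339903] [0.59986212 0.10116447]
```

View pics/w7z.png

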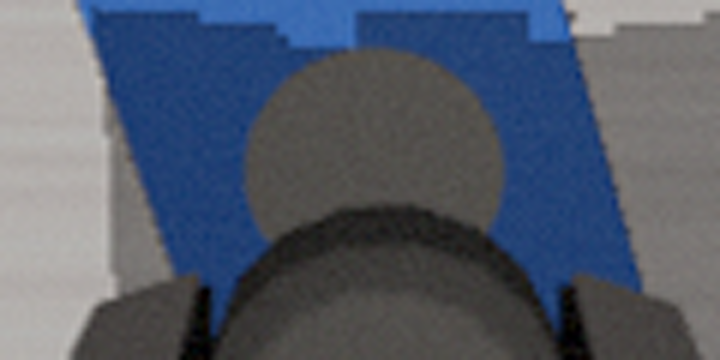

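The zoomed view shows the disc centred near u=252, so the pad centre is about (0.600, 0.101), which is 1 to 2 mm from the tool.

Request:
arm_command([
  [0,0,0.0015,-0.03,0],
  [0,0,0.0015,-0.055,0],
  [0,0,0.0015,-0.066,0],
  [0,0,0.0015,-0.066,0],
  [0,0,0.0015,-0.066,0],
  [0.6,0,0.0015,-0.066,0],
  [0.6,0,0.0015,-0.066,0],
  [0.6,0,0.0015,-0.066,0],
  [0.6,0,0.0015,0,0],
  [0.8,0,0.0015,0.06,0],
])

```text
time: 17.73
tool_pos: [0.5998, 0.1016, 0.1338]
ee_rot: [3.139, -0.0, -1.567]
wrist_force: [1.0, -0.6, -0.0]
width: 0.0632
```

Request:
arm_command([
  [0.8,-0.05,-0.01,0.01,3],
  [0.8,-0.1,-0.015,0.01,9],
  [0.8,-0.13,-0.015,0.01,9],
  [0.8,-0.13,-0.015,0.01,9],
  [0.8,-0.13,-0.015,0.01,9],
])

```text
time: 18.35
tool_pos: [0.4715, 0.0866, 0.1438]
ee_rot: [-3.14, -0.0, -1.41]
wrist_force: [0.3, 0.2, -0.3]
width: 0.0752
```

```bash
python3 -c "
from h import *
look('housing cap pad_cap','w8')"
```

```text
18.4 [0.4717 0.0866 0.1436] [-1.7995e+02 -1.0000e-02 -8.0760e+01] 0.0754 [-0.4 -0.   1. ]
housing 0.93 [0.4705 0.0843] [471.  85.] [73. 44.] 10.5 pca 9.3 [234. 156. 278. 221.] [123. 101.  57.]
housing 0.27 [0.598  0.2735] [598. 275.] [52. 25.] 6.2 pca -0.2 [69.  0. 92. 62.] [33. 32. 34.]
cap 0.8 [0.599 0.103] [598. 103.] [39. 40.] -38.7 pca -0.1 [238.  40. 281.  88.] [103. 101.  99.]
```

View pics/w8.png

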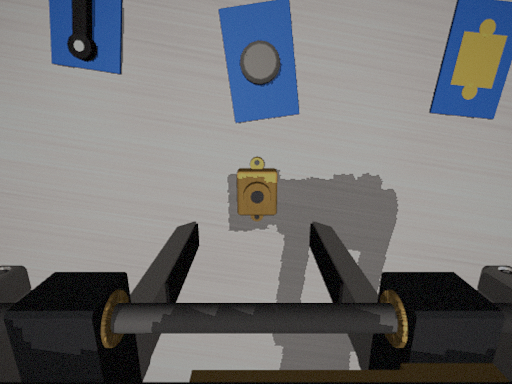

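The housing (257,192) is square to the jaws, and the cap sits centred on its disc at (260,62).

```bash
python3 -c "
from h import *
s=cam('wrist');print(ray(s,[[257.5,156.5]],.008).round(4),ray(s,[[257.5,197]],.034).round(4))
"
```

```text
[[0.5054 0.0887 0.008 ]] [[0.4671 0.0826 0.034 ]]
```

Request:
arm_command([
  [0.8,-0.001,-0.002,-0.05,0],
  [0.8,-0.001,-0.002,-0.1,0],
  [0.8,-0.001,-0.002,-0.13,0],
  [0.8,-0.001,-0.002,-0.139,0],
  [0.8,-0.001,-0.002,-0.139,0],
  [0,-0.001,-0.002,-0.139,0],
  [0,-0.001,-0.002,-0.139,0],
  [0,-0.001,-0.002,-0.139,0],
  [0,-0.001,-0.002,-0.139,0],
  [0,-0.001,-0.002,-0.139,0],
])

```text
time: 19.85
tool_pos: [0.4702, 0.0844, 0.0052]
ee_rot: [-3.14, -0.001, -1.409]
wrist_force: [-0.7, -1.1, 3.8]
width: 0.0437
```

Request:
arm_command([
  [0,0,0,0.05,0],
  [0,0.02,-0.03,0.09,0],
  [0,0.06,-0.08,0.1,-5],
  [0,0.1,-0.13,0.1,-5],
  [0,0.14,-0.18,0.1,-5],
  [0,0.171,-0.204,0.085,-5],
  [0,0.171,-0.204,0.085,-5],
  [0,0.171,-0.204,0.085,-5],
  [0,0.171,-0.204,0.085,-5],
])

```text
time: 20.98
tool_pos: [0.6401, -0.1182, 0.0901]
ee_rot: [-3.141, 0.0, -1.495]
wrist_force: [0.5, -0.2, -2.5]
width: 0.0439
```

```bash
python3 -c "
from h import *
look('housing pad_housing','w9')"
```

```text
21.025 [ 0.6403 -0.1182  0.0905] [-1.7994e+02 -1.0000e-02 -8.5680e+01] 0.0441 [-0.1 -0.2 -1.8]
housing 0.71 [ 0.6013 -0.1199] [ 604. -120.] [108.  68.] 4.0 pca 4.6 [219. 186. 291. 293.] [118.  94.  53.]
pad_housing 0.92 [ 0.6664 -0.1154] [ 660. -116.] [66. 70.] -86.5 pca -86.2 [219. 140. 292. 215.] [ 81. 104. 133.]
```

View pics/w9.png

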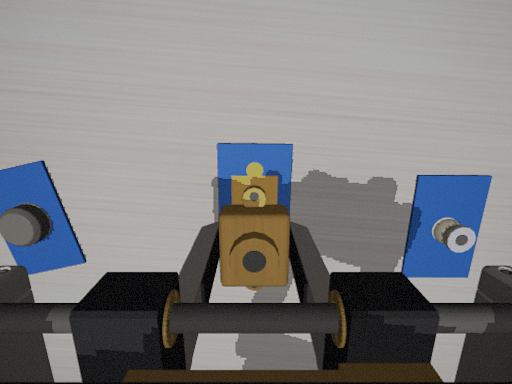

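The housing is held with its front lug at (254,198), in line with the pad silhouette's lug at (255,168). The pad corners are at (218,143) and (292,144).

```bash
python3 -c "
from h import *
s=cam('wrist');print(robot.get_obs()['tool_pos'])
P=ray(s,[[218,143.5],[292.5,144.5],[255,162],[232,176],[278,176]],.004)[:,:2];print(P.round(4))
d=P[1]-P[0];n=np.array([d[1],-d[0]])/np.linalg.norm(d);print(np.linalg.norm(d),np.degrees(np.arctan2(-n[1],-n[0])),(P[0]+P[1])/2+.055*n, P[2]+.038*n,(P[3]+P[4])/2+.025*n)
print(ray(s,[[254.5,261]],.119).round(4),ray(s,[[254,186.5]],.093).round(4))
"
```

```text
[ 0.64053233 -0.11863386  0.09057889]
[[ 0.691  -0.0809]
 [ 0.6953 -0.1492]
 [ 0.6765 -0.1161]
 [ 0.6615 -0.0954]
 [ 0.6648 -0.1389]]
0.06847209103265942 3.598392099746957 [ 0.63827104 -0.11851749] [ 0.63858971 -0.11849051] [ 0.63822736 -0.11870867]
[[ 0.6376 -0.1183  0.119 ]] [[ 0.6758 -0.1151  0.093 ]]
```

Request:
arm_command([
  [0,0.0005,-0.001,-0.03,0],
  [0,0.0005,-0.001,-0.06,0],
  [0,0.0005,-0.001,-0.075,0],
  [0,0.0005,-0.001,-0.08,0],
  [0,0.0005,-0.001,-0.08,0],
  [0,0.0005,-0.001,-0.08,0],
  [0.7,0.0005,-0.001,-0.08,0],
  [0.7,0.0005,-0.001,-0.08,0],
  [0.7,0.0005,-0.001,-0.08,0],
  [0.7,0.0005,-0.001,-0.02,0],
])

```text
time: 22.42
tool_pos: [0.6367, -0.1192, 0.0633]
ee_rot: [3.128, 0.005, -1.497]
wrist_force: [1.1, -1.1, -0.1]
width: 0.066
```

Request:
arm_command([
  [0.7,0,0,0.06,0],
  [0.7,-0.06,0,0.12,0],
  [0.7,-0.12,0,0.16,0],
  [0.7,-0.18,0,0.2,0],
  [0.7,-0.24,0.0,0.22,0],
  [0.7,-0.28,0.0,0.22,0],
  [0.7,-0.28,0.0,0.22,0],
  [0.7,-0.28,0.0,0.22,0],
])

```text
time: 23.42
tool_pos: [0.3611, -0.1205, 0.2902]
ee_rot: [-3.139, -0.001, -1.498]
wrist_force: [0.1, 0.8, 0.4]
width: 0.0662
```

```bash
python3 -c "
from h import *
Z['pad_roller']=Z['pad_crank']=Z['pad_housing']=Z['pad_cap']=.004
for l in('roller','crank','housing','cap'): Z[l]+=.004
look('roller crank housing cap pad_roller pad_crank pad_housing pad_cap','w10')
for n in('top','scene'):
  s=cam(n);cv2.imwrite(f'pics/{n}1.png',cv2.resize(s['image'][:,:,::-1],(800,600)))
  for l in Z:
    for r in find(s,n,l,Z[l]): print(n,l,*r[:7])
"
```

```text
23.475 [ 0.3617 -0.1205  0.2893] [-1.7995e+02 -1.0000e-02 -8.5770e+01] 0.0656 [ 1.3 -0.6 -0.6]
crank 0.87 [ 0.5549 -0.4632] [ 552. -463.] [95. 29.] 22.8 pca 25.0 [485.  16. 512.  86.] [51. 99. 58.]
crank 0.81 [ 0.3379 -0.1773] [ 338. -177.] [23. 92.] -71.0 pca -71.7 [261. 169. 316. 194.] [137.  80.  46.]
crank 0.59 [ 0.3351 -0.3233] [ 334. -323.] [28. 95.] -23.6 pca -24.0 [355. 164. 395. 218.] [134.  92.  54.]
pad_roller 0.98 [ 0.5899 -0.3103] [ 589. -311.] [42. 70.] -85.7 pca -85.4 [371.   0. 425.  33.] [ 42.  81. 145.]
pad_roller 0.72 [ 0.5894 -0.1218] [ 588. -121.] [16. 69.] -85.7 pca -87.1 [245.   0. 294.  15.] [ 54.  91. 148.]
pad_housing 0.92 [ 0.5895 -0.121 ] [ 589. -121.] [14. 71.] -85.7 pca -86.1 [241.   0. 293.  11.] [ 55.  91. 148.]
pad_housing 0.69 [ 0.3923 -0.4958] [ 381. -492.] [163. 102.] 18.0 pca 23.4 [448. 111. 512. 208.] [124. 122. 119.]
pad_housing 0.68 [ 0.5896 -0.3101] [ 589. -310.] [42. 71.] -85.7 pca -84.8 [372.   0. 425.  35.] [ 42.  81. 144.]
pad_cap 0.76 [0.5632 0.0926] [567.  91.] [43. 70.] -73.2 pca -82.0 [ 88.   3. 146.  34.] [ 45.  84. 146.]
top crank 0.
[... 840 characters left out ...]
] 24.3 pca 25.7
scene crank 0.6 [ 0.3418 -0.3313] [ 341. -332.] [26. 99.] -24.6 pca -23.5
scene crank 0.16 [ 0.3744 -0.5094] [ 358. -499.] [139. 219.] -8.6 pca 11.7
scene housing 0.82 [ 0.6458 -0.1242] [ 648. -124.] [76. 46.] 3.4 pca -0.7
scene pad_roller 0.67 [ 0.6268 -0.3124] [ 623. -312.] [112.  70.] 3.9 pca 3.9
scene pad_crank 0.73 [0.6242 0.2735] [621. 275.] [ 76. 116.] -0.4 pca 2.2
scene pad_housing 0.93 [ 0.6501 -0.1209] [ 639. -122.] [114.  70.] 3.0 pca -1.2
scene pad_cap 0.93 [0.6051 0.0945] [601.  96.] [112.  73.] 17.4 pca 20.0
scene oil_bottle 0.65 [0.3663 0.4645] [357. 472.] [ 42. 195.] -36.6 pca -35.9
scene reel_nose 0.57 [ 0.4253 -0.4928] [ 411. -483.] [131. 201.] -9.0 pca 12.0
```

View pics/w10.png

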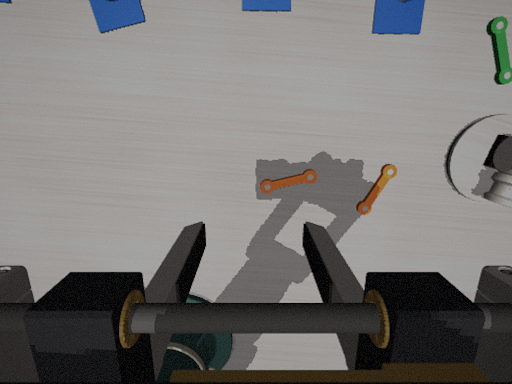

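View pics/top1.png

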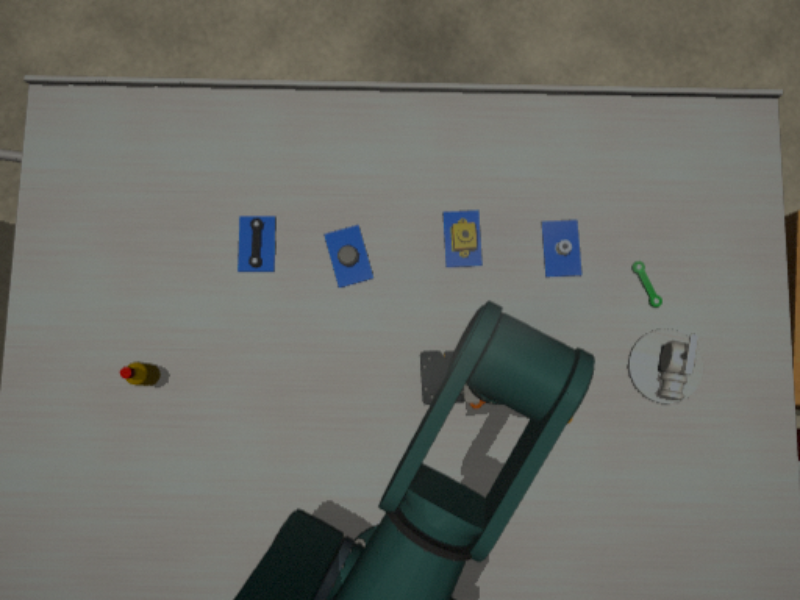

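View pics/scene1.png

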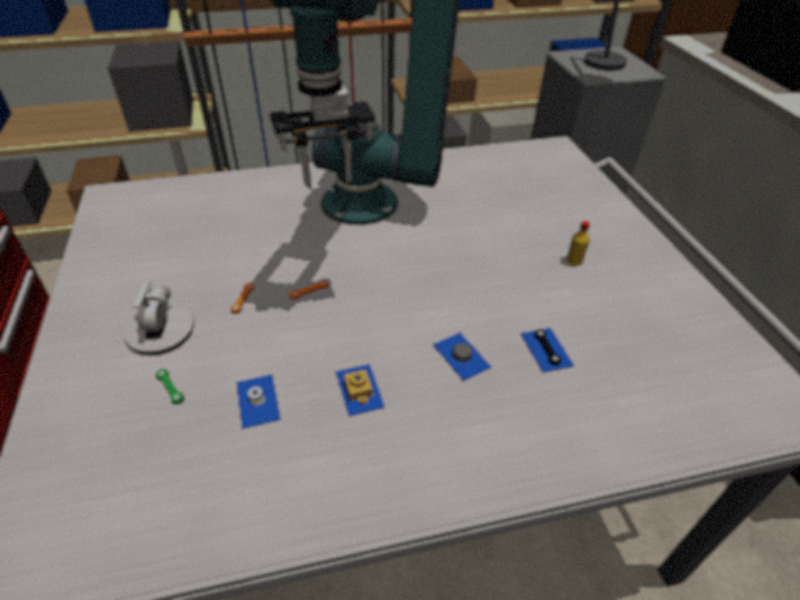

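```bash
python3 -c "
import cv2,numpy as np
a=cv2.imread('pics/w9.png')[165:285,395:500];b=cv2.imread('pics/top1.png')[210:285,530:595];c=cv2.imread('pics/scene1.png')[365:435,225:290]
cv2.imwrite('pics/z.png',np.hstack([cv2.resize(i,(260,300),interpolation=2) for i in(a,b,c)]))"
```

```text
(no output)
```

View pics/z.png

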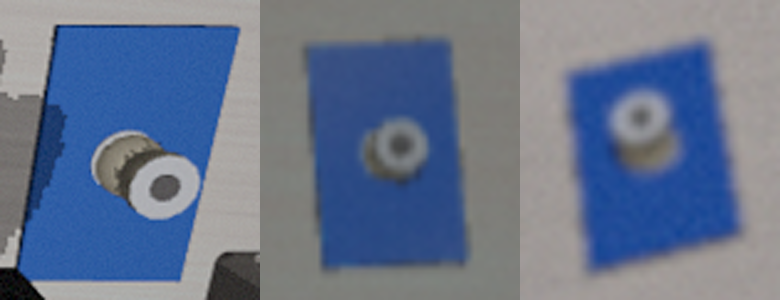

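The roller stands upright over its disc, with almost none of the disc showing in any of the three views. Everything is in place, so I'm handing in.

```bash
python3 -c "
from bench import robot
robot.close_job();print(robot.get_obs()['time'])"
```

```text
the job is handed in; nothing more can be done
the job is handed in; nothing more can be done
```

All four parts are on their own pads and I handed the job in at about 24 s. I placed them in the order crank, roller, cap, housing.

**Placement:** My last top-camera checks put the crank, cap and housing within about 2 mm of their pad centres. The crank and housing were within about 3° of their silhouettes.

**Bystanders:** The arm was clear of everything at the end, with no unusual wrist forces along the way. The reel and the oil bottle read within about 2 mm of where they started.

**Checks that failed or disagreed:**
- **Roller detection:** the network did not recognise the roller on its pad in the final top and scene pictures (the last wrist view missed all four parts). In the top picture it labelled the roller as the reel. I corrected that detection for height, which put the roller about 2–3 mm off centre, and zoomed views confirmed it was upright over its disc.
- **Camera offset:** the wrist and fixed cameras disagreed by up to about 6 mm in y, so I aimed between them, well inside the 12 mm tolerance.

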